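# Draw the long manifold bar out of the soak tank and let it drain over the tray

## Robot

A 6-joint arm with a two-finger parallel gripper is mounted at the origin on the work surface. World frame = base frame: x ahead of the robot, y to its left, z up, the work surface at z = 0. Lengths are in mm, angles in rad, forces in N, time in s.
With the tool pointing down it reaches from about 350 to 975 mm from the base axis. Payload 7.1 kg.
Tool frame: the origin (TCP) lies between the finger pads; the fingertips stand 19 mm ahead of it and the grasp point (between the pads) is the TCP (ctrl.tcp_to_tips is the distance from the TCP to the fingertips, in mm); z points along the fingers, y is the line along which they close (so a half turn about z gives the same grasp; the last joint's range is limited). The gripper opens to 88 mm and grips with 3 to 60 N. Pads are 20 mm wide; open, the fingers measure 115 mm over their backs; the gripper's body (75 mm by 178 mm) begins 61 mm behind the grasp point.
Start: joints at [-1.348, 0.423, 1.63, -0, 1.089, -0.019], TCP at [149.676, -606.797, 241.675] pointing down, gripper open.
Joint ranges: [-3, 3], [-0.9, 2.11], [0.09, 2.58], [-1.31, 4.45], [0.11, 2.69], [-2.54, 2.54]. Speed limits (rad/s): [2.39, 2.39, 3.01, 3.14, 3.14, 3.14].

## Interface

Orientations are given as a rotation vector (axis times angle).
In Python, from workcell import status, optics, ctrl gives the robot as it stands. The module is installed in compiled form; this text tells all that it offers.
- The arm moves only by the shell command python3 -m inch 'ROWS'. ROWS is JSON, a list that holds one entry, the list of rows, each a list of 7 numbers: the shift along the tool's x, y, z in mm, then the turn, a rotation vector about the tool's x, y, z in rad, then the opening in per cent of the stroke, from 0 (shut) to 100 (fully open). A call has 1 to 20 rows; each row is the pose to reach, as a shift and turn from the pose commanded when the call began, along the tool's axes at that moment; what a row does not reach only later rows make up. A row lasts 1/10 s, in which the tool goes at most 50 mm and 8.59 degrees, less where a joint would pass 70% of its speed; a pose out of reach is approached as far as the arm can. A call with a gripper value outside its range is refused whole. The fingers move at their own pace and stop on an object; the grip force is fixed at half the most. Time passes only in rows, so rows that repeat a pose let the fingers close. It gives the time, the measured TCP pose, the force, the opening and the grip force at its end, in the units of the state.
- status.get_obs(): the state, without advancing time (a new reading comes with each control period).
- optics.get_image(name): name is "scene" or "side" or "wrist"; returns a dict with "frame" (480x640x3 uint8, red, green, blue), "fx", "fy", "cx", "cy" (pixels), "k1" (the pictures are not rectified: a ray, as slopes to the right and down, at radius r is drawn at 1 + k1 r^2 times it, then the intrinsics apply), "rvec" (rotation vector, rad) and "tvec" (3), from world to camera coordinates, as OpenCV has them; the wrist camera has in their place "hand_eye" (4x4, takes a point from camera to tool coordinates, whose origin is the TCP and whose axes are the flange's). Camera axes: x right, y down, z forward; pixel columns grow to the right and rows downward; lengths in mm; the calibration is good to about 2 mm. A picture is of the moment at which its call begins: read the wrist's pose just before it. There is no depth.
- ctrl.close_job(): hands the job in; it is judged then, once.
The state is a dict: "t": time; "qpos": joint angles; "qvel": joint speeds; "joint_torque": joint torques, N m; "ee_pos": TCP position; "orientation": TCP orientation; "ft_force": force on the tool from outside, world axes, zero at the start; "moment": the same for the moment, N m; "width": finger opening in mm; "grasp_force": force on a finger pad.
Only numpy, scipy, OpenCV 4.12 (cv2) and the standard library are available. Lean on these libraries where they do the work, as an engineer would, in place of code of your own. Each camera call takes 0.05 s, during which the arm holds its last target. There are 200 camera calls.

## Task

The long manifold bar lies in the steel soak tank and is longer than the tank's mouth: tip it, draw it out slantwise one end first, and take it to the empty white drip tray. Finish while still holding it there, still and about level, lengthwise so that its whole length is above the tray, with clear air (a few centimetres, at most about 25) between bar and tray; do not put it down or let go. Leave everything else on the bench and on the tank where it is.

Things in the scene. Friction and masses are not known exactly. Their poses are not given: they have to be found in the camera images.
- bar: the long manifold bar: straight aluminium, 250 mm long (its x), 14 mm wide (y), 22 mm high (z), black ends, small dark ports on top, 0.11 to 0.23 kg, balanced at mid-length. Loose. Origin at the centre of its underside. At the start it lies upright and level on the ribs in the tank, underside 24 mm above the bench, roughly along the tank's x, both ends under the deck.
- bar_end_a (a point): centre of the bar's end face at its +x end (125 mm from mid-length, 11 mm above the underside)
- bar_end_b (a point): centre of the bar's end face at its -x end (125 mm from mid-length, 11 mm above the underside)
- tank: low empty stainless-steel soak tank fixed to the bench: outside 392 mm long (its x axis), 182 mm wide (y), 74 mm high; origin at the centre of its underside. Walls 6 mm thick (inside x to +-190, y to +-85 mm), inner floor 6 mm above the bench. Two cross ribs on the floor at x = -90 and +90 mm, 6 mm thick, tops 24 mm above the bench, carry the bar.
- tank_mouth (a point): centre of the tank's mouth, at its top, 74 mm above the bench; axes as the tank's. Two 6 mm deck plates (underside 68 mm, top 74 mm above the bench) cover the tank's ends and leave only this mouth, 170 mm along x (+-85) by 170 mm along y (+-85). It is shorter than the bar, which cannot come out level.
- tray: empty white rectangular drip tray fixed to the bench on the other side of the robot's centre line from the tank: 300 mm long (its x axis) by 120 mm wide (y), rim 30 mm above the bench, walls 4 mm; origin at the centre of its underside.
- well_plate: white multi-well plate, 127 x 85 x 17 mm, at the far side of the bench; origin at the centre of its underside. Bystander.
- short_bar: a spare aluminium bar of the same 14 x 22 mm section but only 120 mm long, lying on the bench at the far side; origin at the centre of its underside. Bystander, not the one wanted.
- deck_jar: small amber jar, 28 mm across and 32 mm high, standing on the tank's deck near one corner, about 155 mm along the tank's x from its centre, towards its +x end; origin at the centre of its underside. Bystander.
- tip_box: grey box with a blue lid, 120 x 82 x 52 mm, at the far side of the bench; origin at the centre of its underside. Bystander.
- beaker: glass beaker, 56 mm across, 65 mm high, at the far side of the bench; origin at the centre of its underside. Bystander.
- timer: small white bench timer, 55 x 55 x 18 mm, lying on the tank's deck about 150 mm along the tank's x from its centre, towards its -x end; origin at the centre of its underside. Bystander.

How it is judged (in metres and radians):
On the way, in this order (a step that is already met when the one before it is completed fails the run):
1. the bar slants through the tank's mouth: one end more than 95 mm above the bench, the other still below 70 mm (((height (world z) of bar_end_a above 0.095 m and height (world z) of bar_end_b below 0.07 m) or (height (world z) of bar_end_b above 0.095 m and height (world z) of bar_end_a below 0.07 m))), for 0.1 s.
2. the whole bar is out, both ends more than 110 mm above the bench (height (world z) of each of bar_end_a, bar_end_b above 0.11 m), for 0.1 s.
At the end, for the whole second after the job is handed in: The fingers hold the bar (over 1 N), it is still (under 0.03 m/s) and level within 12 degrees, both its ends are over the tray (within its 300 x 120 mm outline) and the end centres are 55 to 300 mm above the bench, so at least about 14 mm above the tray's rim (contact force between bar and the fingers above 1 N and linear speed of bar below 0.03 m/s and angle between bar's own x axis and vertical between 1.361 and 1.781 rad and x of bar_end_a in the frame of tray between -0.15 and 0.15 m and y of bar_end_a in the frame of tray between -0.06 and 0.06 m and height (world z) of bar_end_a between 0.055 and 0.3 m and x of bar_end_b in the frame of tray between -0.15 and 0.15 m and y of bar_end_b in the frame of tray between -0.06 and 0.06 m and height (world z) of bar_end_b between 0.055 and 0.3 m); the arm keeps its last pose, push and grip.
It fails at once if a bystander (well plate, short bar, jar on the deck, tip box, beaker or timer) is moved more than 30 mm (distance of any of well_plate, short_bar, deck_jar, tip_box, beaker, timer from where it was at the start of the episode above 0.03 m).
It also fails if it takes over 48 s, if anything falls off the work surface, if the arm or the gripper's body presses on something with over 40 N, if the wrist force passes 120 N, or if a joint passes its speed limit or range.

## Working session

There is one attempt and no reset: what is moved stays moved. The work goes in short steps, Python scripts to look and compute and a shell command to move; the robot and the scene stay as the last step left them, time stands still between calls to the robot, and variables do not carry over. Pictures are saved under pics/ and viewed, at most 11 in all, crops included, and the job is handed in when it is done.

```bash
mkdir -p pics
cat > h.py <<'E'
import numpy as np, cv2
from scipy.spatial.transform import Rotation as R
from workcell import status, optics, ctrl
def grab(n):
    o=status.get_obs(); d=optics.get_image(n)
    K=np.array([[d['fx'],0,d['cx']],[0,d['fy'],d['cy']],[0,0,1.]])
    if 'hand_eye' in d:
        T=np.eye(4);T[:3,:3]=R.from_rotvec(o['orientation']).as_matrix();T[:3,3]=o['ee_pos']
        C=T@np.array(d['hand_eye'])
    else:
        Rm=R.from_rotvec(np.ravel(d['rvec'])).as_matrix();C=np.eye(4);C[:3,:3]=Rm.T;C[:3,3]=-Rm.T@np.ravel(d['tvec'])
    return d['frame'],K,d['k1'],C
def ray(px,K,k1,C):
    p=(np.array(px,float)-K[:2,2])/[K[0,0],K[1,1]]; u=p.copy()
    for _ in range(30): u=p/(1+k1*(u@u))
    return C[:3,3],C[:3,:3]@np.array([u[0],u[1],1])
def onz(px,z,K,k1,C):
    o,d=ray(px,K,k1,C); return o+d*(z-o[2])/d[2]
E
python3 - <<'E'
from h import *
for n in ['scene','side','wrist']:
    f,K,k1,C=grab(n); cv2.imwrite(f'pics/{n}0.png',f[:,:,::-1]); np.savez(f'{n}0.npz',f=f,K=K,k1=k1,C=C)
    print(n,C.round(2).tolist(),k1)
print(status.get_obs())
E
```

```text
scene [[-0.69, 0.49, -0.53, 1315.72], [0.72, 0.47, -0.51, 698.69], [-0.0, -0.73, -0.68, 1028.07], [0.0, 0.0, 0.0, 1.0]] -0.185639607326689
side [[0.96, -0.17, 0.2, 373.99], [-0.27, -0.59, 0.76, -890.73], [-0.01, -0.79, -0.62, 791.86], [0.0, 0.0, 0.0, 1.0]] -0.07890940352706119
wrist [[0.24, -0.93, -0.28, 227.75], [-0.97, -0.23, -0.07, -587.42], [-0.0, 0.29, -0.96, 383.43], [0.0, 0.0, 0.0, 1.0]] -0.06083562974159833
{'t': 0.15, 'qpos': array([-1.34802164e+00,  4.23625330e-01,  1.63046689e+00, -1.66870976e-05,
        1.08861039e+00, -1.90089673e-02]), 'qvel': array([-2.01548943e-04, -3.86026982e-03, -3.30532968e-03,  1.36257933e-03,
       -6.97475816e-05,  2.19187445e-03]), 'joint_torque': array([-1.21549252e-03, -5.44985676e+01, -2.73921275e+01,  6.43932517e-02,
        2.04875070e-02, -6.39718610e-05]), 'ee_pos': array([ 149.57642466, -606.43832868,  241.12391176]), 'orientation': array([-3.11756755e+00, -3.78747539e-01,  2.00353351e-04]), 'ft_force': array([-0.31274427, -0.19338423, -0.06553857]), 'moment': array([ 0.01683356, -0.01248532, -0.0071866 ]), 'grasp_force': 0.0, 'width': 87.76572961031083}
```

View pics/scene0.png

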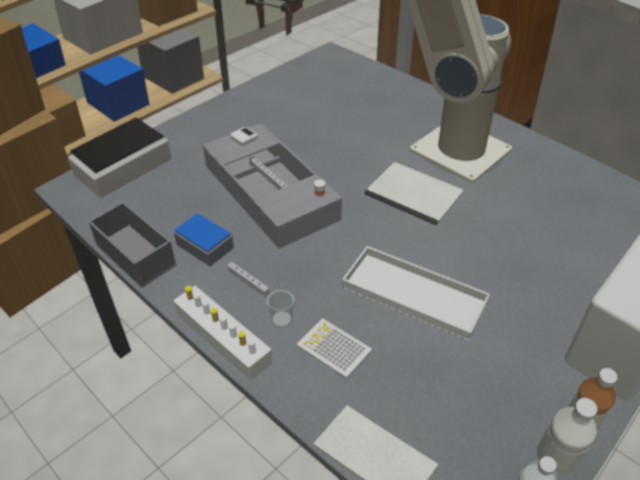

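View pics/wrist0.png

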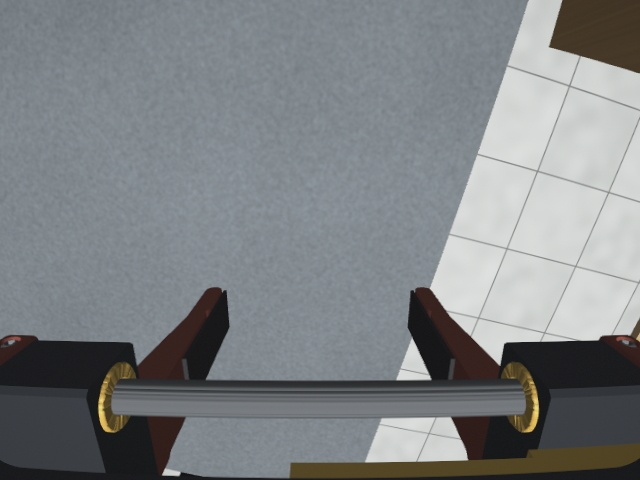

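The scene view shows the tank with its mouth around (270,180), bar visible at (250,158)–(285,187), jar (320,187), timer (244,135) and tray corners about (367,249), (488,295), (472,331), (344,290). The wrist view shows only bare bench. Now the side view and first estimates.

Run:
```python
from h import *
d=np.load('scene0.npz');a=(d['K'],float(d['k1']),d['C'])
for n,p,z in [('bar1',(251,159),46),('bar2',(285,187),46),('timer',(244,135),92),('jar',(320,183),106),('tankL',(204,150),74),('tankT',(262,125),74),('tankR',(340,203),74),('tankB',(276,225),74),
 ('trayA',(367,249),30),('trayB',(488,295),30),('trayC',(472,331),30),('trayD',(344,290),30),('beaker',(281,300),65),('tip',(203,232),52),('short',(248,277),22)]:
    print(n,onz(p,z,*a).round())
```

```text
bar1 [ 486. -355.   46.]
bar2 [ 506. -203.   46.]
timer [ 466. -401.   92.]
jar [487. -98. 106.]
tankL [ 569. -448.   74.]
tankT [ 382. -423.   74.]
tankR [481. -38.  74.]
tankB [639. -93.  74.]
trayA [519.  82.  30.]
trayB [446. 365.  30.]
trayC [552. 394.  30.]
trayD [649. 127.  30.]
beaker [781.  72.  65.]
tip [ 757. -217.   52.]
short [762. -57.  22.]
```

View pics/side0.png

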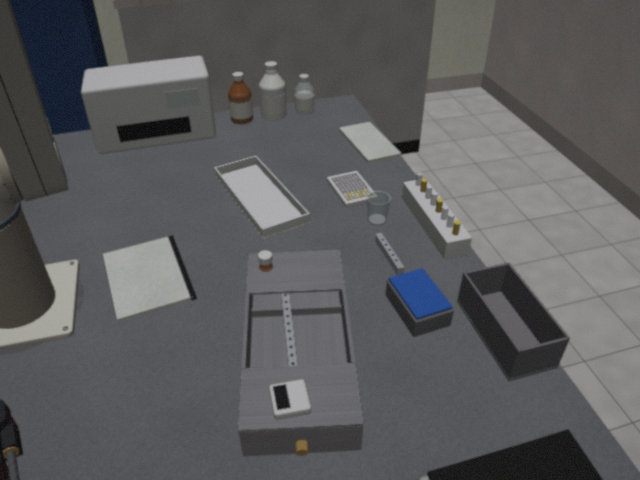

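The side view shows the bar in the mouth from (286,293) to (293,364), the jar at (265,260) and the timer at (290,398). The tank's +x runs roughly along world +y. I'll move the arm above the mouth with tool x along the bar and look from near.

```bash
python3 -m inch '[[[427,-246,-60,0,0,-1.2,100],[427,-246,-60,0,0,-1.2,100],[427,-246,-60,0,0,-1.2,100],[427,-246,-60,0,0,-1.2,100],[427,-246,-60,0,0,-1.2,100],[427,-246,-60,0,0,-1.2,100],[427,-246,-60,0,0,-1.2,100],[427,-246,-60,0,0,-1.2,100],[427,-246,-60,0,0,-1.2,100],[427,-246,-60,0,0,-1.2,100],[427,-246,-60,0,0,-1.2,100],[427,-246,-60,0,0,-1.2,100],[427,-246,-60,0,0,-1.2,100],[427,-246,-60,0,0,-1.2,100],[427,-246,-60,0,0,-1.2,100],[427,-246,-60,0,0,-1.2,100]]]'
python3 - <<'E'
from h import *
f,K,k1,C=grab('wrist'); cv2.imwrite('pics/w1.png',f[:,:,::-1]); np.savez('w1.npz',f=f,K=K,k1=k1,C=C)
E
```

```text
t: 1.75
ee_pos: [504.7, -266.5, 301.6]
orientation: [-2.361, -2.072, 0.0]
ft_force: [-0.5, 0.3, 0.1]
width: 88.0
grasp_force: 0.0
```

View pics/w1.png

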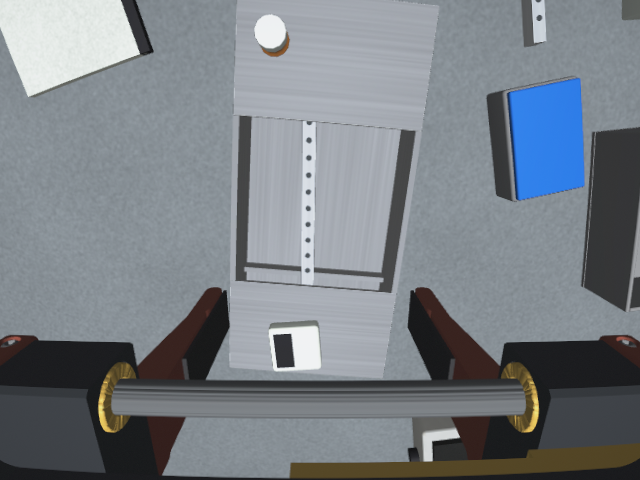

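The mouth corners at the deck top are near (239,115), (416,130), (392,292) and (231,281). The bar runs from (309,122) to (307,284), with the jar at (271,35) and the timer at (295,346).

Run:
```python
from h import *
d=np.load('w1.npz');a=(d['K'],float(d['k1']),d['C'])
g=cv2.cvtColor(d['f'],cv2.COLOR_RGB2GRAY)
c=[onz(p,74,*a)[:2] for p in [(239,115),(416,130),(392,292),(231,281)]]
ctr=np.mean(c,0); xd=(c[0]+c[1]-c[2]-c[3]);xd/=np.linalg.norm(xd);yd=np.array([-xd[1],xd[0]])
print('mouth',ctr,np.degrees(np.arctan2(xd[1],xd[0])),[((p-ctr)@xd,(p-ctr)@yd) for p in c])
T=lambda p,z:((onz(p,z,*a)[:2]-ctr)@np.array([xd,yd]).T).round(1)
# bar edges: bright run per row
m=(g>215).astype(np.uint8); P=[]
for r in range(126,282,4):
    x=np.where(m[r,290:330])[0]
    if len(x)>4: P.append(onz(((x.min()+x.max())/2+290,r),46,*a)[:2])
P=np.array(P); v=cv2.fitLine(P.astype(np.float32),cv2.DIST_HUBER,0,.01,.01).ravel(); v*=np.sign(v[1])
print('bar dir',np.degrees(np.arctan2(v[1],v[0])),'pt',v[2:],'tank y at x=0,±85', [(T2) for T2 in [((v[2:4]-ctr)@yd)+( (x-(v[2:4]-ctr)@xd)/(v[:2]@xd))*(v[:2]@yd) for x in (-85,0,85)]])
b=(g[115:290,300:320]<110).astype(np.uint8); n,_,st,ce=cv2.connectedComponentsWithStats(b)
print('ports',[(T(ce[i]+[300,115],46).tolist(),int(st[i,4])) for i in range(1,n)])
print('jar',T((271,35),106),'timer',T((295,346),92))
d=np.load('scene0.npz');a=(d['K'],float(d['k1']),d['C']);f=d['f'];
hsv=cv2.cvtColor(f,cv2.COLOR_RGB2HSV);m=((f.min(2)>165)).astype(np.uint8)
n,l,st,ce=cv2.connectedComponentsWithStats(m)
k=l[292,417];q=cv2.findContours((l==k).astype(np.uint8),0,1)[0][0];bx=cv2.boxPoints(cv2.minAreaRect(q));ap=cv2.approxPolyDP(q,8,True).reshape(-1,2)
print('tray floor px',ap.tolist(),st[k]); W=np.array([onz(p,4,*a)[:2] for p in q.reshape(-1,2)],np.float32);print(cv2.minAreaRect(W))
```

```text
mouth [ 507.24722211 -258.68805892] 77.04037097528068 [(np.float64(83.7162225565564), np.float64(85.04139234087737)), (np.float64(86.35615944204945), np.float64(-85.04139234087737)), (np.float64(-83.10005064081625), np.float64(-87.49214477862458)), (np.float64(-86.97233135778956), np.float64(87.49214477862463))]
bar dir 81.39196 pt [ 495.83813 -249.43092] tank y at x=0,±85 [np.float64(6.234583036676558), np.float64(12.702740651439527), np.float64(19.1708982662025)]
ports [([83.8, 19.3], 13), ([66.6, 17.8], 16), ([48.8, 16.2], 14), ([30.8, 14.8], 12), ([12.8, 13.8], 14), ([-5.4, 12.3], 13), ([-23.1, 10.9], 13), ([-41.0, 9.5], 12), ([-58.8, 8.1], 10), ([-75.8, 14.9], 4), ([-75.5, -4.2], 26), ([-76.9, 6.8], 9), ([-95.7, 10.2], 8), ([-95.7, -4.2], 9)]
jar [148.8  54.8] timer [-148.8   12.3]
tray floor px [[348, 280], [468, 331], [485, 302], [369, 256]] [ 348  256  138   76 4306]
((525.2186279296875, 231.19647216796875), (96.75164794921875, 294.006591796875), 13.998004913330078)
```

```bash
python3 -m inch '[[[24,-11,50,0,0,0.02,100],[24,-11,100,0,0,0.02,100],[24,-11,150,0,0,0.02,100],[24,-11,190,0,0,0.02,100],[24,-11,220,0,0,0.02,100],[24,-11,240,0,0,0.02,100],[24,-11,255,0,0,0.02,100],[24,-11,265,0,0,0.02,100],[24,-11,265,0,0,0.02,100],[24,-11,265,0,0,0.02,100],[24,-11,265,0,0,0.02,0],[24,-11,265,0,0,0.02,0],[24,-11,265,0,0,0.02,0],[24,-11,265,0,0,0.02,0],[24,-11,265,0,0,0.02,0],[24,-11,265,0,0,0.02,0],[24,-11,265,0,0,0.02,0],[24,-11,265,0,0,0.02,0],[24,-11,265,0,0,0.02,0],[24,-11,265,0,0,0.02,0]]]'
```

```text
t: 3.8
ee_pos: [497.5, -240.5, 36.6]
orientation: [-2.381, -2.05, 0.0]
ft_force: [0.2, 0.1, -1.2]
width: 13.8
grasp_force: 30.0
```

```bash
python3 -m inch '[[[0,0,-4,0,0,0,0],[-10,0,-5,0,0,0,0],[-20,0,-5,0,0,0,0],[-30,0,-5,0,0,0,0],[-40,0,-5,0,0,0,0],[-50,0,-5,0,0,0,0],[-50,0,-5,0,0,0,0],[-50,0,-5,0,0,0,0]]]'
python3 - <<'E'
from h import *
f,K,k1,C=grab('wrist'); cv2.imwrite('pics/w2.png',f[:,:,::-1]); np.savez('w2.npz',f=f,K=K,k1=k1,C=C)
E
```

```text
t: 4.6
ee_pos: [489.8, -290.2, 41.6]
orientation: [-2.381, -2.049, 0.0]
ft_force: [0.1, -0.3, -2.0]
width: 13.7
grasp_force: 30.0
```

View pics/w2.png

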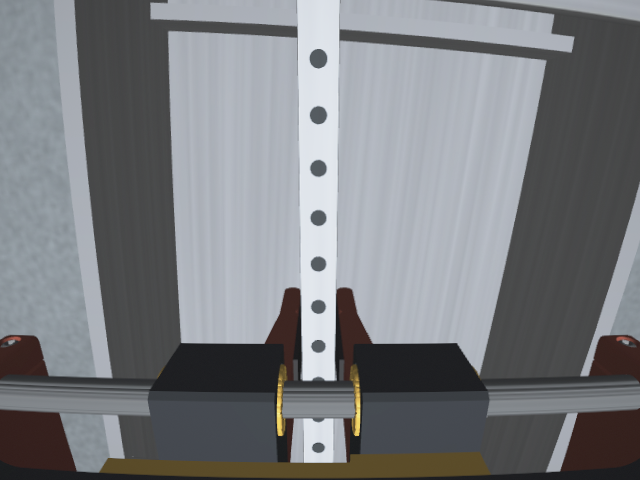

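The bar passes straight up the view (318, rows 0–460); its A end is beyond the top edge. I'll check from the side camera.

Run:
```python
from h import *
o=onz((318,0),51,*[np.load('w2.npz')[k] for k in('K','k1','C')]);print(o)
f,K,k1,C=grab('side'); np.savez('s2.npz',f=f,K=K,k1=k1,C=C)
a=cv2.resize(f[235:385,230:370,::-1],None,fx=3,fy=3,interpolation=3)
f,K,k1,C=grab('scene'); np.savez('c2.npz',f=f,K=K,k1=k1,C=C)
b=cv2.resize(f[115:255,200:350,::-1],None,fx=2,fy=2,interpolation=3)
h=np.zeros((450,720,3),np.uint8);h[:450,:420]=a;h[:280,420:720]=b
cv2.imwrite('pics/s2.png',h)
```

```text
[ 508.23500774 -169.07299343   51.        ]
```

View pics/s2.png

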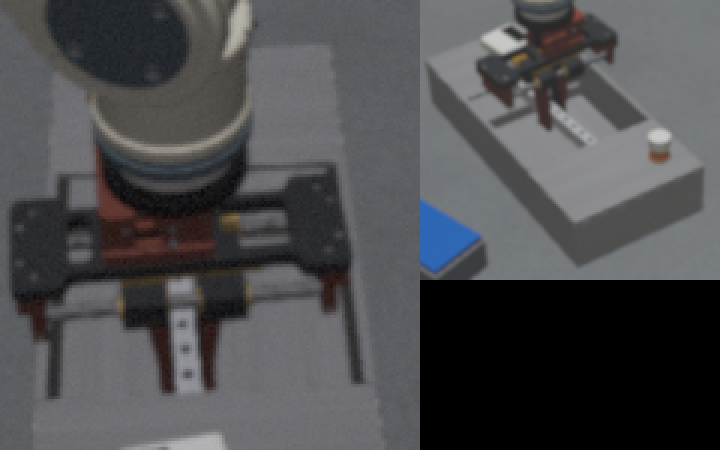

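```bash
python3 -m inch '[[[-5,0,0,0,0,0,0],[-10,0,0,0,0,0,0],[-15,0,0,0,0,0,0],[-15,0,0,0,0,0,0]]]'
python3 - <<'E'
from h import *
f,K,k1,C=grab('wrist')
print(onz((318,0),51,K,k1,C), f[:30:3,318].tolist())
f,K,k1,C=grab('scene'); np.savez('c3.npz',f=f,K=K,k1=k1,C=C)
cv2.imwrite('pics/c3.png',cv2.resize(f[145:205,250:340,::-1],None,fx=6,fy=6,interpolation=3))
E
```

```text
t: 5.15
ee_pos: [487.9, -305.6, 41.7]
orientation: [2.381, 2.049, 0.0]
ft_force: [-0.6, 0.3, -2.8]
width: 14.1
grasp_force: 30.0
[ 506.29353464 -184.38024582   51.        ] [[219, 224, 231], [219, 224, 231], [220, 225, 231], [220, 225, 232], [220, 225, 232], [220, 226, 232], [220, 226, 232], [220, 226, 232], [220, 226, 232], [220, 226, 232]]
```

View pics/c3.png

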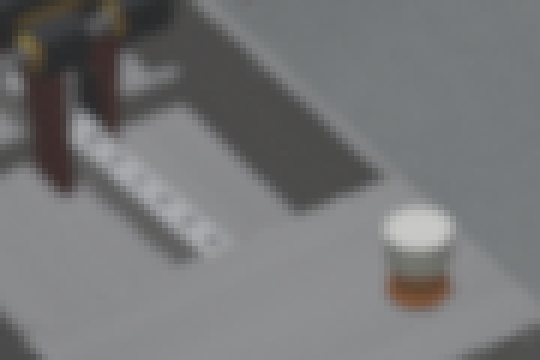

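```bash
python3 -m inch '[[[-3,0,0,0,0,0,0],[-6,0,0,0,0,0,0],[-9,0,0,0,0,0,0],[-9,0,0,0,0,0,0]]]'
python3 -m inch '[[[-2,0,0,0,0,0,0],[-4,0,0,0,0,0,0],[-4,0,0,0,0,0,0]]]'
python3 - <<'E'
from h import *
f,K,k1,C=grab('scene'); np.savez('c4.npz',f=f,K=K,k1=k1,C=C)
cv2.imwrite('pics/c4.png',cv2.resize(f[145:205,250:340,::-1],None,fx=6,fy=6,interpolation=3))
# where would bar points at tank x (top z=51) appear
cam=np.linalg.inv(C);o=np.array(status.get_obs()['ee_pos']);t=np.array([np.cos(np.radians(81.4)),np.sin(np.radians(81.4)),0])
for s in range(80,160,10):
    p=cam@np.r_[o+t*s+[0,0,10],1];print(s,(((K@(p[:3]/p[2]))[:2]-[250,145])*6).round())
E
```

```text
t: 5.65
ee_pos: [486.6, -314.1, 41.7]
orientation: [2.381, 2.049, 0.0]
ft_force: [0.1, -0.3, -2.1]
width: 13.8
grasp_force: 30.0
t: 5.95
ee_pos: [486.0, -317.9, 41.7]
orientation: [2.381, 2.05, 0.0]
ft_force: [-0.5, -1.4, -2.6]
width: 13.8
grasp_force: 30.0
80 [164. 196.]
90 [178. 207.]
100 [191. 219.]
110 [205. 231.]
120 [219. 243.]
130 [232. 255.]
140 [246. 267.]
150 [260. 279.]
```

View pics/c4.png

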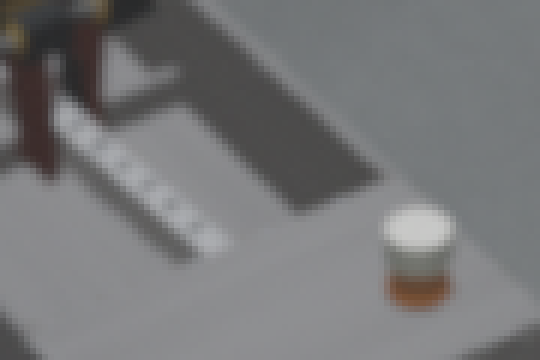

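```bash
python3 -m inch '[[[-2,0,0,0,0,0,0],[-5,0,0,0,0,0,0],[-5,0,0,0,0,0,0]]]'
python3 - <<'E'
from h import *
f,K,k1,C=grab('scene'); np.savez('c5.npz',f=f,K=K,k1=k1,C=C)
p=np.linspace([262,164],[294,190],28)
print([int(f[int(round(y)),int(round(x))].mean()) for x,y in p], p[-8:].astype(int).tolist())
for q in [(288,185),(290,186),(285,183)]:print(onz(q,52,K,k1,C))
print(cv2.cvtColor(f,6+1)[176:194,280:300])
E
```

```text
t: 6.3
ee_pos: [485.3, -323.0, 41.7]
orientation: [2.381, 2.049, 0.0]
ft_force: [-0.6, 0.5, -1.6]
width: 13.7
grasp_force: 30.0
[143, 162, 165, 144, 159, 167, 157, 152, 166, 159, 156, 166, 165, 151, 153, 157, 158, 153, 155, 155, 156, 144, 130, 140, 142, 143, 143, 141] [[285, 183], [286, 184], [288, 185], [289, 186], [290, 187], [291, 188], [292, 189], [294, 190]]
[ 500.10624024 -197.4200872    52.        ]
[ 499.43191227 -190.87892622   52.        ]
[ 499.72258717 -208.74095193   52.        ]
[[142 140 140 139 138 137 137 137 136 137 137 137 137 132 121 103  86  77
   75  75]
 [148 142 140 140 139 138 137 137 137 136 137 137 137 136 132 120 102  86
   77  76]
 [157 149 143 140 140 139 138 137 136 136 136 137 137 137 136 132 120 103
   86  77]
 [166 157 150 143 140 139 138 137 137 136 136 136 136 137 137 136 132 120
  103  88]
 [164 157 153 148 144 140 139 138 138 137 136 136 136 136 137 137 136 132
  122 112]
 [155 146 151 155 152 145 141 139 138 138 136 136 136 136 136 136 137 138
  136 133]
 [154 151 159 165 163 155 146 141 139 139 138 136 136 138 138 138 139 140
  141 142]
 [153 1
[... 228 characters left out ...]
 142 143
  142 143]
 [ 97 109 130 146 143 133 126 127 134 139 141 141 142 142 142 142 143 143
  142 143]
 [ 98 103 117 127 128 128 132 137 140 142 142 142 142 142 143 143 143 143
  142 142]
 [112 120 130 134 134 137 139 141 142 142 142 143 143 143 143 142 142 142
  141 141]
 [130 135 139 141 141 141 141 142 142 142 143 143 143 143 142 141 141 140
  140 141]
 [139 140 141 141 142 142 142 143 143 143 143 143 142 141 140 140 140 141
  141 141]
 [140 140 141 141 142 142 143 143 143 143 142 141 141 141 141 140 141 141
  141 142]
 [141 141 142 142 142 143 142 142 142 141 141 141 140 141 141 142 141 141
  142 142]
 [141 142 142 142 142 142 141 141 141 140 141 141 141 141 141 142 142 142
  142 142]]
```

A faint dark end now shows at about (287,185) in the scene view. That puts the A end clear of the lip at tank x ≈ 60, and the grip is about 6 mm from mid-length. Now I tilt.

```bash
python3 -m inch '[[[1,0,-4,0,0.05,0,0],[2,0,-7,0,0.1,0,0],[3,0,-10,0,0.16,0,0],[4,0,-13,0,0.22,0,0],[6,0,-16,0,0.28,0,0],[6,0,-16,0,0.28,0,0],[6,0,-16,0,0.28,0,0]]]'
```

```text
t: 7.05
ee_pos: [485.9, -316.9, 57.4]
orientation: [-2.231, -1.92, -0.312]
ft_force: [-0.1, -0.2, -2.1]
width: 13.5
grasp_force: 30.0
```

No contact. I'll slide it along its own axis.

```bash
python3 -m inch '[[[10,0,0,0,0,0,0],[22,0,0,0,0,0,0],[34,0,0,0,0,0,0],[46,0,0,0,0,0,0],[58,0,0,0,0,0,0],[70,0,0,0,0,0,0],[82,0,0,0,0,0,0],[94,0,0,0,0,0,0],[106,0,0,0,0,0,0],[115,0,0,0,0,0,0],[115,0,0,0,0,0,0],[115,0,0,0,0,0,0]]]'
python3 - <<'E'
from h import *
f,K,k1,C=grab('scene')
g=grab('wrist')[0]
cv2.imwrite('pics/c6.png',np.hstack([cv2.resize(f[100:260,190:350,::-1],(400,400)),cv2.resize(g[:,:,::-1],(400,400))]))
E
```

```text
t: 8.25
ee_pos: [502.6, -207.3, 89.5]
orientation: [-2.23, -1.921, -0.314]
ft_force: [0.2, 0.7, -2.0]
width: 13.9
grasp_force: 30.0
```

View pics/c6.png

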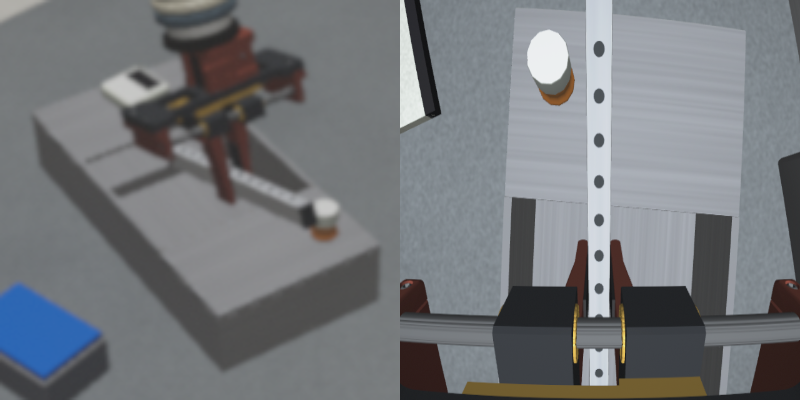

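The bar slants out through the mouth with its A end beside and above the jar, which hasn't moved, and its B end is inside the mouth. Now I lift straight up, then level.

```bash
python3 -m inch '[[[4,0,-14,0,0,0,0],[8,0,-29,0,0,0,0],[13,0,-46,0,0,0,0],[19,0,-67,0,0,0,0],[25,0,-88,0,0,0,0],[31,0,-108,0,0,0,0],[37,0,-128,0,0,0,0],[41,0,-144,0,0,0,0],[41,0,-144,0,0,0,0],[41,0,-144,0,-0.1,0,0],[41,0,-144,0,-0.2,0,0],[41,0,-144,0,-0.28,0,0],[41,0,-144,0,-0.28,0,0],[41,0,-144,0,-0.28,0,0]]]'
```

```text
t: 9.75
ee_pos: [502.3, -207.2, 239.1]
orientation: [-2.378, -2.05, -0.002]
ft_force: [-0.3, 0.2, -1.4]
width: 13.7
grasp_force: 30.0
```

```bash
python3 -m inch '[[[30,-2,0,0,0,-0.03,0],[70,-5,0,0,0,-0.07,0],[110,-9,0,0,0,-0.1,0],[150,-12,0,0,0,-0.14,0],[190,-15,0,0,0,-0.18,0],[230,-18,0,0,0,-0.22,0],[270,-21,0,0,0,-0.26,0],[310,-25,0,0,0,-0.3,0],[350,-28,0,0,0,-0.34,0],[390,-31,0,0,0,-0.37,0],[420,-34,0,0,0,-0.39,0],[437,-35,0,0,0,-0.39,0],[437,-35,0,0,0,-0.39,0],[437,-35,0,0,0,-0.39,0],[437,-35,0,0,0,-0.39,0]]]'
python3 - <<'E'
from h import *
for n in ['scene','side','wrist']:
    f,K,k1,C=grab(n); np.savez(n+'7.npz',f=f,K=K,k1=k1,C=C)
f=np.load('scene7.npz')['f'];g=np.load('wrist7.npz')['f'];s=np.load('side7.npz')['f']
cv2.imwrite('pics/t7.png',np.vstack([np.hstack([cv2.resize(f[220:350,330:500,::-1],(400,300)),cv2.resize(s[140:245,200:340,::-1],(400,300))]),np.hstack([cv2.resize(g[:,:,::-1],(400,300)),np.zeros((300,400,3),np.uint8)])]))
E
```

```text
t: 11.25
ee_pos: [532.7, 228.2, 239.0]
orientation: [-1.94, -2.47, 0.001]
ft_force: [-0.4, -0.7, -1.8]
width: 13.6
grasp_force: 30.0
```

View pics/t7.png

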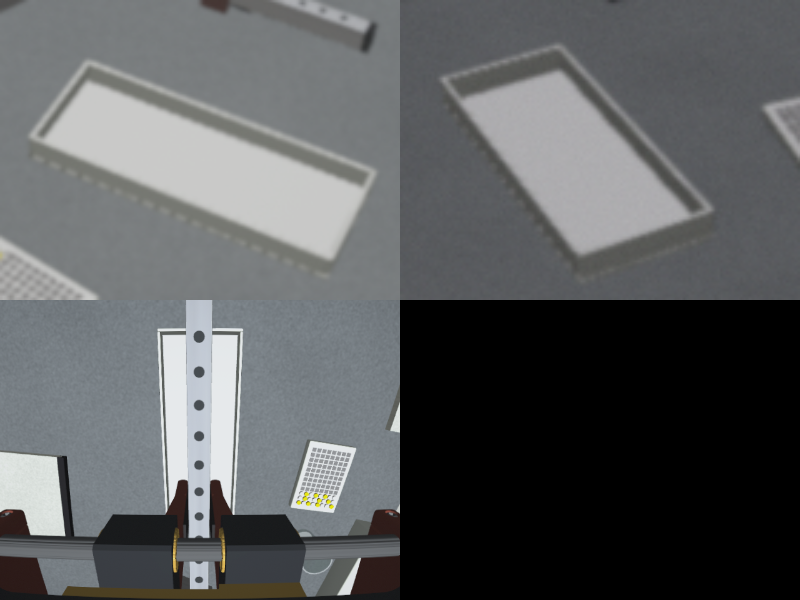

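The scene crop shows the tray rim corners at (88,62), (376,173), (330,262) and (32,138). The side crop shows them at (160,46), (312,210), (178,256) and (43,79), and the wrist crop shows the far rim at (158,29)–(242,29). The bar is parallel to the tray and close to its midline.

Run:
```python
from h import *
def L(n): d=np.load(n+'7.npz'); return d['K'],float(d['k1']),d['C']
A=[(330+x/2.353,220+y/2.308) for x,y in [(88,62),(376,173),(330,262),(32,138)]]
B=[(200+x/2.857,140+y/2.857) for x,y in [(160,46),(312,210),(178,256),(43,79)]]
W=[(x/.625,y/.625) for x,y in [(158,29),(242,29)]]
for n,P in(('scene',A),('side',B),('wrist',W)):
    Q=np.array([onz(p,30,*L(n))[:2] for p in P],np.float32); print(n,Q.round(0).tolist())
    if len(Q)>2:print(cv2.minAreaRect(Q),Q.mean(0))
```

```text
scene [[513.0, 78.0], [444.0, 367.0], [560.0, 395.0], [627.0, 107.0]]
((536.58935546875, 236.7991943359375), (119.53118896484375, 297.75360107421875), 13.584485054016113) [536.01587 236.75732]
side [[555.0, 390.0], [625.0, 103.0], [510.0, 74.0], [442.0, 363.0]]
((533.2911987304688, 231.88197326660156), (118.7401351928711, 296.97662353515625), 13.539978981018066) [533.18274 232.17145]
wrist [[441.0, 366.0], [554.0, 394.0]]
```

```bash
python3 -m inch '[[[0,3,30,0,0,0,0],[0,3,60,0,0,0,0],[0,3,85,0,0,0,0],[0,3,100,0,0,0,0],[0,3,110,0,0,0,0],[0,3,110,0,0,0,0],[0,3,110,0,0,0,0],[0,3,110,0,0,0,0],[0,3,110,0,0,0,0],[0,3,110,0,0,0,0]]]'
python3 - <<'E'
from h import *
d=np.load('scene7.npz');print(onz((487.2,236.5),239,d['K'],float(d['k1']),d['C']))
f=grab('scene')[0];s=grab('side')[0];cv2.imwrite('pics/t8.png',np.hstack([cv2.resize(f[200:350,320:520,::-1],(400,300)),cv2.resize(s[100:250,190:390,::-1],(400,300))]))
E
```

```text
t: 12.4
ee_pos: [536.0, 230.5, 129.9]
orientation: [1.938, 2.472, 0.002]
ft_force: [-0.4, 0.2, -2.2]
width: 13.8
grasp_force: 30.0
[505.31495782 354.30346743 239.        ]
```

View pics/t8.png

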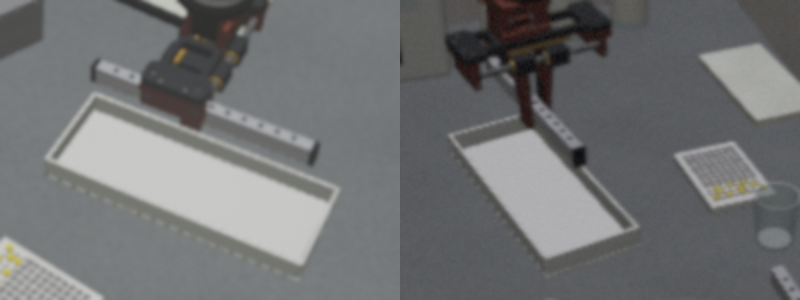

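The bar is held level above the tray, with ends at crop (95,70) and (315,153). The earlier A-end measurement puts the ends about +123 and −127 mm along the tray, inside ±150. Handing in.

Run:
```python
from h import *
f,K,k1,C=grab('scene')
for p in [(477.5,276.5),(367.5,235)]:
    v=onz(p,128,K,k1,C)[:2]-[534.5,234.5];print(v@[-.235,.972],v@[.972,.235])
print(ctrl.close_job())
```

```text
123.96940738403379 -0.9056439041343047
-122.44029940902675 1.6208241384484374
the job is handed in; nothing more can be done
None
```

The job is handed in. The arm holds the bar still and level over the drip tray with its underside about 12 cm above the bench, and my last measurement puts its ends about +124 and −122 mm along the tray (limit ±150). Nothing I saw had been moved, but I don't have the judge's verdict.

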